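# Cap a bottle for the autoclave and hold it a quarter turn open

### The arm

A 6-joint arm with a two-finger parallel gripper is mounted at the origin on a cart in front of the work surface, level with it; the furniture and walls round the work are solid. World frame = base frame: x ahead of the robot, y to its left, z up, the work surface at z = 0. Lengths are in m, angles in rad, forces in N, time in s.
With the tool pointing down it reaches from about 0.375 to 0.925 m from the base axis. Payload 5.7 kg.
Tool frame: the origin (TCP) lies at the very end of the fingers, on their centre line; the grasp point (between the pads) lies 19 mm behind it; z points along the fingers, y is the line along which they close (so a half turn about z gives the same grasp; the last joint's range is limited). The gripper opens to 88 mm and grips with 3 to 60 N. Pads are 20 mm wide; open, the fingers measure 115 mm over their backs; the gripper's body (75 mm by 178 mm) begins 61 mm behind the grasp point.
Start: joints at [-1.405, 0.359, 1.51, -0, 1.272, -0.115], TCP at [0.166, -0.576, 0.223] pointing down, gripper open.
Joint ranges: [-2.97, 2.97], [-1.01, 2.36], [0.21, 2.38], [-0.96, 4.11], [0.2, 2.71], [-2.98, 2.98]. Speed limits (rad/s): [2.39, 2.39, 3.14, 3.14, 3.14, 3.14].

### API

Orientations are given as a unit quaternion [w, x, y, z].
In Python, from bench import monitor, get_image, bot, nets gives the robot as it stands. The module is installed in compiled form; this text tells all that it offers.
- The arm moves only by the tool apply_moves, never from a script. Its argument "rows" is a list of rows, each a list of 7 numbers: the turn, a rotation vector about the tool's x, y, z in degrees, then the shift along the tool's x, y, z in mm, then the finger opening in mm, from 0 to 87.8. A call has exactly 10 rows; each row shifts and turns the commanded pose from where the row before left it, along the tool's axes as they then stand; what a row does not reach is not made up. A row lasts 1/10 s, in which the tool goes at most 50 mm and 8.59 degrees, less where a joint would pass 70% of its speed; a pose out of reach is approached as far as the arm can. A call is refused whole if a number of a shift passes 50 or a number of a turn 8.59, either way. A call with a gripper value outside its range is refused whole. The fingers move at their own pace and stop on an object; "grip_force" is the grip in N (left out, the last holds). Time passes only in rows, so rows that do not move let the fingers close, or fill a call up. It gives the time, the measured TCP pose, the force, the opening and the grip force at its end, in the units of the state.
- monitor.sense(): the state, without advancing time (a new reading comes with each control period).
- get_image(name): name is "scene" or "side" or "wrist"; returns a dict with "pixels" (420x560x3 uint8, blue, green, red), "range_z" (420x560 float32, m along the optical axis (not along the pixel's ray), 0 where there is no reading), "camera_matrix" (3x3 intrinsics, pixels), "extrinsics" (4x4, takes a point from world to camera coordinates); the wrist camera has in their place "hand_eye" (4x4, takes a point from camera to tool coordinates, whose origin is the TCP and whose axes are the flange's). Camera axes: x right, y down, z forward; pixel columns grow to the right and rows downward; lengths in m; the calibration is good to about 2 mm. A picture is of the moment at which its call begins: read the wrist's pose just before it.
- bot.finish_job(): hands the job in; it is judged then, once.
Trained networks look in the newest picture that a camera, given by its name, has taken for a name from the list of things; names that differ only in an ending like _2 or _b are one class to them, and where a whole thing is asked for, a point or a joint stands for the part that bears it (a point fixed in the world has none). Each returns a list of dicts, best first, with "confidence" (0 to 1); they miss things now and then, are a little off and sometimes report something else, mostly with a low value. They report only what shows in the picture. A call takes as long as a camera call. They do not tell look-alikes from the thing itself.
- nets.spot_in(camera, name): "location" ([column, row] in pixels, amid what is visible of it).
- nets.tip_of(camera, name): "location" ([column, row] in pixels: a listed point, or the origin of a listed thing).
The state is a dict: "clock": time; "joint_positions": joint angles; "joint_vel": joint speeds; "joint_efforts": joint torques, N m; "position": TCP position; "tool_rot": TCP orientation; "wrist_force": force on the tool from outside, world axes, zero at the start; "moment": the same for the moment, N m; "grip_width": finger opening in m; "gripper_force": force on a finger pad.
Only numpy, scipy, OpenCV 4.12 (cv2) and the standard library are available. Lean on these libraries where they do the work, as an engineer would, in place of code of your own. Each camera call takes 0.05 s, during which the arm holds its last target. There are 200 camera calls.

### The job

Get the empty square bottle ready for the autoclave: lift it off the free-spinning turntable, where its cap cannot be tightened, and set it upright, fully down, in the square pocket of the metal capping block. Screw its cap on clockwise until it bottoms out, then back it off a quarter turn so that it can vent, and finish still gripping the cap at that setting, so that I can tape it. Leave the other two bottles standing on the turntable.

Things in the scene. Friction and masses are not known exactly. Their poses are not given: they have to be found in the camera images.
- bottle_mid (a point): centre of the loose empty square bottle, whitish plastic, 51 x 51 mm in plan (corners rounded), 94 mm high with its cap, 0.13 kg. Point on its axis, 47 mm above its underside; z up, x and y square to its four flat sides, which run from 5 to 58 mm above the underside (sloping shoulder above, 3 mm taper below). Starts on the turntable in any of three places, turned any way; all four ways round fit the pocket.
- cap: the bottle's round ribbed grey screw cap, 40 mm in diameter, 20 mm high, already started on the thread; a small raised bar on its top runs from the middle towards its x. Origin at the cap's centre, half-way up: 83.5 mm above the bottle's underside when bottomed out, 4 mm more for each turn that it is open.
- cap_turn (a joint): turn of the cap on its thread, rad: 0 = bottomed out, a hard stop; grows as the cap is unscrewed (anticlockwise from above); 1.57 = a quarter turn open. Starts 3.4 to 5.2 open. The thread drags with about 0.05 N m and stays where it is left; the cap rises or sinks 4 mm a turn.
- block: capping block, dark grey metal, fixed to the worktop: a block 84 x 84 mm and 32 mm high, on a foot plate 128 mm (along its x) x 84 x 8 mm with four screw heads. Origin at the centre of its underside; x and y along its sides, z up.
- pocket (a point): centre of the floor of the block's square pocket, 8 mm above the worktop; axes as the block. The pocket is 54.2 mm square, with sides along the block's x and y, 24 mm deep to the block's top, with a 3 mm bevel round its mouth. It keeps the bottle from turning, with about 5 degrees of play.
- turntable: round metal turntable with a dark mat, 244 mm in diameter, that spins freely about its upright axis. Origin at the centre of its foot, on the worktop; the mat's top is 19 mm, the raised rim 27 mm above the worktop. The three bottles stand with their centres 60 to 90 mm from the axis, about 120 degrees apart.
- amber_bottle_mid (a point): centre of the round brown bottle with a narrow black cap on the turntable, 42 mm in diameter, 88 mm high, to be left standing there; point half-way up, z up
- small_bottle_mid (a point): centre of the small round bottle on the turntable, 33 mm in diameter, 66 mm high, to be left standing there; point half-way up, z up
There are look-alikes about, which are no part of the job. Leave any turquoise or yellow look-alike of the part that bears bottle_mid alone.

How it is judged:
On the way, in this order (a step that is already met when the one before it is completed fails the run):
1. the bottle stands upright and fully down in the block's pocket (horizontal distance between bottle_mid and pocket below 0.006 m and z of bottle_mid in the frame of pocket below 0.052 m and angle between bottle_mid's own z axis and vertical below 0.08 rad), for 0.2 s.
2. the cap is screwed on until it bottoms out, the bottle in the pocket (all of step 1 and value of joint cap_turn below 0.1 rad), for 0.1 s.
At the end, for the whole second after the job is handed in: The bottle stands upright and fully down in the block's pocket (within 5 mm of the floor), its cap is a quarter turn open from its stop, within 20 degrees, the fingers still grip the cap (over 3 N), and the other two bottles stand upright on the turntable (all of step 1 and value of joint cap_turn between 1.22 and 1.92 rad and contact force between the fingers and cap above 3 N and angle between each of amber_bottle_mid, small_bottle_mid's own z axis and vertical below 0.2 rad and horizontal distance between each of amber_bottle_mid, small_bottle_mid and turntable below 0.115 m); the arm keeps its last pose, push and grip.
It fails at once if one of the other two bottles is knocked over or off the turntable (angle between any of amber_bottle_mid, small_bottle_mid's own z axis and vertical above 0.5 rad or horizontal distance between any of amber_bottle_mid, small_bottle_mid and turntable above 0.13 m).
It also fails if it takes over 61 s, if anything falls off the work surface, if the arm or the gripper's body presses on something with over 40 N, if the wrist force passes 120 N, or if a joint passes its speed limit or range.

## Working session

There is one attempt and no reset: what is moved stays moved. The work goes in short steps, Python scripts to look and compute and a tool call to move; the robot and the scene stay as the last step left them, time stands still between calls to the robot, and variables do not carry over. Pictures are saved under pics/ and viewed, at most 10 in all, crops included, and the job is handed in when it is done.

Besides the shell and the picture viewer there is one more tool, called by a JSON object that holds its "api" and its "payload", one argument or row to a line. apply_moves: Moves the arm, as the interface text tells. Its arguments: {"type":"object","properties":{"rows":{"type":"array"},"grip_force":{"type":"number"}},"required":["rows"]}

```bash
mkdir -p pics
cat > h.py <<'E'
import numpy as np, cv2
from bench import monitor, get_image, bot, nets
from scipy.spatial.transform import Rotation as R
def tool():
    s=monitor.sense(); T=np.eye(4); q=s["tool_rot"]
    T[:3,:3]=R.from_quat([q[1],q[2],q[3],q[0]]).as_matrix(); T[:3,3]=s["position"]; return T,s
def cam(name):
    T,s=tool(); im=get_image(name)
    C=T@np.array(im["hand_eye"]) if name=="wrist" else np.linalg.inv(np.array(im["extrinsics"]))
    return im,C
def cloud(im,C):
    K=np.array(im["camera_matrix"]); z=im["range_z"]; v,u=np.mgrid[:420,:560]
    p=np.stack([(u-K[0,2])/K[0,0]*z,(v-K[1,2])/K[1,1]*z,z],-1)
    return p@C[:3,:3].T+C[:3,3]
def ray(im,C,uv,zh):
    K=np.array(im["camera_matrix"]); d=C[:3,:3]@np.linalg.solve(K,[uv[0],uv[1],1]); o=C[:3,3]
    return o+d*(zh-o[2])/d[2]
E
python3 - <<'E'
from h import *
T,s=tool(); print(T.round(3), s["clock"])
ims=[]
for c in ["scene","side"]:
    im,C=cam(c); ims.append(im["pixels"]); P=cloud(im,C); np.savez(c+"0.npz",P=P,px=im["pixels"])
    cv2.imwrite(f"pics/{c}0.png",im["pixels"])
    print(c,C[:3,3].round(2))
    for n in ["bottle_mid","cap","block","pocket","turntable","amber_bottle_mid","small_bottle_mid"]:
        for f in (nets.spot_in,nets.tip_of):
            try:
                for d in f(c,n)[:4]:
                    u,v=[int(round(x)) for x in d["location"]]
                    print(n,f.__name__,u,v,round(d["confidence"],2),P[min(v,419),min(u,559)].round(3))
            except Exception as e: print(n,f.__name__,"err",e)
E
```

```text
[[ 0.961  0.277 -0.     0.166]
 [ 0.277 -0.961  0.002 -0.576]
 [ 0.    -0.002 -1.     0.222]
 [ 0.     0.     0.     1.   ]] 0.0
scene [-0.22  0.68  0.79]
bottle_mid call 230 215 0.86 [0.79  0.158 0.066]
bottle_mid call 292 264 0.8 [0.495 0.163 0.09 ]
bottle_mid call 324 239 0.57 [0.56  0.017 0.061]
bottle_mid call 386 250 0.3 [ 0.481 -0.129  0.01 ]
bottle_mid call 232 215 0.95 [0.79  0.152 0.063]
bottle_mid call 294 264 0.9 [0.497 0.155 0.084]
bottle_mid call 321 239 0.59 [0.563 0.024 0.062]
bottle_mid call 290 255 0.51 [0.501 0.164 0.112]
cap call 292 254 0.7 [0.501 0.158 0.112]
cap call 324 224 0.66 [0.573 0.007 0.095]
cap call 229 205 0.64 [0.797 0.155 0.093]
cap call 292 256 0.81 [0.498 0.16  0.109]
cap call 226 202 0.68 [0.814 0.154 0.094]
cap call 320 224 0.61 [0.583 0.013 0.092]
block call 384 254 0.73 [ 0.449 -0.087  0.035]
block call 287 254 0.51 [0.507 0.168 0.113]
block call 385 254 0.79 [ 0.448 -0.09   0.034]
pocket call 385 251 0.65 [ 0.477 -0.122  0.013]
pocket call 384 254 0.55 [ 0.449 -0.087  0.035]
turntable call 262 293 0.87 [0.454 0.27  0.087]
turntable call 260 2
[... 715 characters left out ...]
0.78 [0.59  0.001 0.09 ]
cap call 235 201 0.75 [0.519 0.133 0.082]
cap call 342 175 0.63 [0.808 0.144 0.091]
cap call 231 192 0.48 [0.512 0.136 0.11 ]
block call 238 303 0.64 [ 0.466 -0.112  0.006]
pocket call 236 305 0.98 [ 0.461 -0.116  0.006]
pocket call 240 306 0.74 [ 0.468 -0.121  0.007]
pocket call 203 183 0.19 [0.458 0.262 0.058]
turntable call 223 194 0.73 [0.496 0.164 0.086]
turntable call 231 188 0.53 [0.515 0.147 0.113]
turntable call 232 201 0.89 [0.511 0.132 0.085]
amber_bottle_mid call 254 177 0.95 [0.591 0.227 0.074]
amber_bottle_mid call 254 175 0.6 [0.591 0.228 0.079]
small_bottle_mid call 204 182 0.8 [0.461 0.257 0.064]
small_bottle_mid call 208 182 0.64 [0.471 0.259 0.06 ]
```

Run:
```python
import cv2,numpy as np
a=cv2.imread("pics/scene0.png");b=cv2.imread("pics/side0.png")
c1=cv2.resize(a[180:340,200:430],None,fx=3.4,fy=3.4)[:300*2]
c2=cv2.resize(b[150:350,170:400],None,fx=3.4,fy=3.4)
w=np.hstack([cv2.resize(a[180:350,190:430],(400,283),interpolation=cv2.INTER_CUBIC),cv2.resize(b[150:350,160:400],(400,333),interpolation=cv2.INTER_CUBIC)[:283]])
cv2.imwrite("pics/crop0.png",cv2.resize(a[180:340,200:430],(800,557),interpolation=cv2.INTER_CUBIC))
P=np.load("scene0.npz")["P"];Q=np.load("side0.npz")["P"]
A=np.vstack([P.reshape(-1,3),Q.reshape(-1,3)])
def rect(m,n):
    X=A[m][:,:2].astype(np.float32); print(n,len(X),np.median(X,0).round(4),X.min(0).round(3),X.max(0).round(3),cv2.minAreaRect(X*1000))
x,y,z=A.T
rect((abs(x-.51)<.06)&(abs(y-.15)<.05)&(z>.103)&(z<.125),"captop")
rect((abs(x-.51)<.06)&(abs(y-.15)<.05)&(z>.035)&(z<.08),"sides")
m=(abs(x-.51)<.06)&(abs(y-.15)<.05); print("maxz",np.percentile(z[m],[90,99,99.9]))
m=(abs(x-.46)<.11)&(abs(y+.12)<.11)
print(np.histogram(z[m],bins=np.arange(-.01,.06,.004)))
rect(m&(z>.027)&(z<.038),"blocktop"); rect(m&(z>.005)&(z<.038),"block")
```

```text
captop 383 [0.5123 0.1541] [0.495 0.133] [0.535 0.174] ((514.9126586914062, 152.92213439941406), (42.69154739379883, 38.196075439453125), 55.81093978881836)
sides 761 [0.5032 0.1484] [0.482 0.12 ] [0.546 0.187] ((513.8486938476562, 153.22930908203125), (52.67540740966797, 55.414466857910156), 33.45842742919922)
maxz [0.10429387 0.11760014 0.11947875]
(array([   0, 1537, 6039, 1718,  960,  401,  193,  187,  188,  416,  765,
        220,    8,    6,    6,    6,   13]), array([-0.01 , -0.006, -0.002,  0.002,  0.006,  0.01 ,  0.014,  0.018,
        0.022,  0.026,  0.03 ,  0.034,  0.038,  0.042,  0.046,  0.05 ,
        0.054,  0.058]))
blocktop 1350 [ 0.4693 -0.1181] [ 0.415 -0.176] [ 0.57  -0.012] ((510.3479919433594, -96.70481872558594), (183.21365356445312, 93.60079956054688), 29.935039520263672)
block 3565 [ 0.4669 -0.118 ] [ 0.352 -0.229] [ 0.57 -0.01] ((461.4394836425781, -120.21182250976562), (218.1215362548828, 218.40692138671875), 0.33017924427986145)
```

View pics/crop0.png

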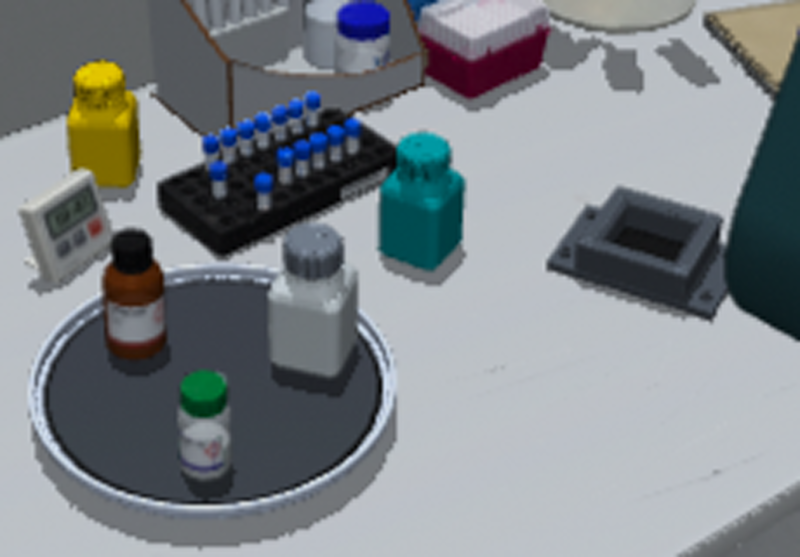

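View pics/side0.png

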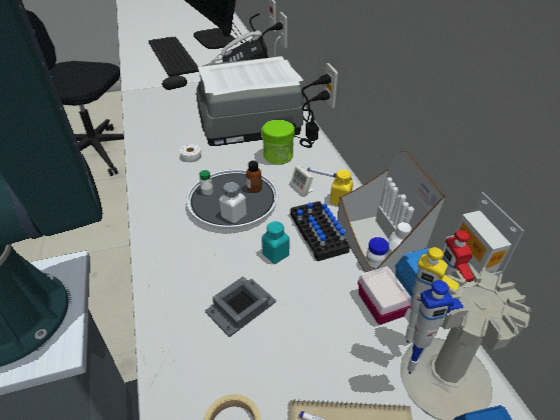

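Candidates in the scene image are the yellow bottle (230,215), the turquoise bottle (324,239) and the whitish bottle with a grey cap on the turntable (292,264). I choose the whitish one, and the crop confirms it. The block sits at about (385,254) with its pocket open. Next I get the wrist-camera geometry so I can go to it.

Run:
```python
from h import *
im,C=cam("wrist"); print(np.array(im["hand_eye"]).round(3)); print(np.array(im["camera_matrix"]).round(1))
for c in ["scene","side"]:
    d=np.load(c+"0.npz");P=d["P"];px=d["px"].astype(int)
    x,y,z=P[...,0],P[...,1],P[...,2]
    m=(abs(x-.47)<.1)&(abs(y+.12)<.1)&(px.sum(-1)<330)&(z>.003)&(z<.04)
    X=P[m][:,:2].astype(np.float32)*1000
    print(c,len(X),cv2.minAreaRect(X))
    m&=(z>.027); X=P[m][:,:2].astype(np.float32)*1000; print(cv2.minAreaRect(X))
```

```text
[[-0.001 -0.964 -0.267  0.073]
 [ 1.    -0.001  0.    -0.001]
 [-0.    -0.267  0.964 -0.162]
 [ 0.     0.     0.     1.   ]]
[[366.2   0.  279.9]
 [  0.  366.2 206.7]
 [  0.    0.    1. ]]
scene 1236 ((470.315185546875, -118.44569396972656), (126.98230743408203, 92.37455749511719), 23.59737205505371)
((471.80584716796875, -118.52654266357422), (84.42929077148438, 90.91439056396484), 25.704988479614258)
side 2175 ((500.2455139160156, -104.13884735107422), (198.11007690429688, 86.62905883789062), 27.110994338989258)
((509.8752136230469, -99.33024597167969), (176.8646240234375, 86.27235412597656), 27.296762466430664)
```

{"api": "apply_moves", "payload": {
  "rows": [
    [0,0,0,30,-25,-3,87],
    [0,0,0,30,-25,-3,87],
    [0,0,0,30,-25,-3,87],
    [0,0,0,30,-25,-3,87],
    [0,0,0,30,-25,-3,87],
    [0,0,0,30,-25,-3,87],
    [0,0,0,30,-25,-3,87],
    [0,0,0,30,-25,-3,87],
    [0,0,0,30,-25,-3,87],
    [0,0,0,30,-25,-3,87]
  ]
}}

```text
clock: 2.55
position: [0.386, -0.2518, 0.253]
tool_rot: [0.0, 0.99, 0.14, 0.0]
wrist_force: [0.6, -1.1, -0.6]
grip_width: 0.0871
gripper_force: 0.0
```

{"api": "apply_moves", "payload": {
  "rows": [
    [0,0,0,30,-26,0,87],
    [0,0,0,30,-26,0,87],
    [0,0,0,30,-26,0,87],
    [0,0,0,29,-27,0,87],
    [0,0,0,0,0,0,87],
    [0,0,0,0,0,0,87],
    [0,0,0,0,0,0,87],
    [0,0,0,0,0,0,87],
    [0,0,0,0,0,0,87],
    [0,0,0,0,0,0,87]
  ]
}}

```text
clock: 3.55
position: [0.4702, -0.12, 0.2527]
tool_rot: [-0.0, 0.99, 0.139, -0.0]
wrist_force: [-0.7, -1.1, 0.5]
grip_width: 0.087
gripper_force: 0.0
```

```bash
cat > look.py <<'E'
from h import *
import sys
def look(tag):
    T,s=tool(); print(s["clock"],T[:3,3].round(4),"yaw",np.degrees(np.arctan2(T[1,0],T[0,0])).round(2),"tilt",T[:3,2].round(4),"j",np.round(s["joint_positions"],3),"F",np.round(s["wrist_force"],1))
    im,C=cam("wrist"); P=cloud(im,C); cv2.imwrite(f"pics/{tag}.png",im["pixels"]); np.savez(tag+".npz",P=P,px=im["pixels"],C=C,K=im["camera_matrix"])
    return im,C,P
E
python3 - <<'E'
from look import *
im,C,P=look("wblock")
x,y,z=P[...,0],P[...,1],P[...,2]; px=im["pixels"].astype(int)
near=(abs(x-.47)<.08)&(abs(y+.119)<.08)
for lo,hi,n in((.024,.040,"top"),(.003,.04,"all")):
    m=(near&(z>lo)&(z<hi)&(px.sum(-1)<330)).astype(np.uint8)
    k,l,st,ce=cv2.connectedComponentsWithStats(m); i=1+st[1:,4].argmax()
    X=P[l==i][:,:2].astype(np.float32)*1000; print(n,len(X),np.median(P[l==i][:,2]),cv2.minAreaRect(X))
m=near&(z<.014)&(abs(x-.47)<.03)&(abs(y+.119)<.03)
X=P[m][:,:2].astype(np.float32)*1000; print("floor",len(X),np.median(P[m][:,2]),cv2.minAreaRect(X))
for n in("block","pocket"):
  for d in nets.tip_of("wrist",n)[:2]: print(n,d, ray(im,C,d["location"],.008 if n=="pocket" else 0))
E
```

```text
3.55 [ 0.4702 -0.12    0.2527] yaw 16.0 tilt [-0.  0. -1.] j [-0.392  0.163  1.708  0.     1.271  0.899] F [-0.7 -1.1  0.5]
top 3759 0.03185041546479467 ((470.33984375, -117.41088104248047), (84.44771575927734, 84.10155487060547), 25.870655059814453)
all 8744 0.009766155140930044 ((470.396484375, -117.3833999633789), (127.93366241455078, 84.10155487060547), 25.87065315246582)
floor 2128 0.008405343483452787 ((469.07421875, -117.96205139160156), (52.04204559326172, 54.44066619873047), 25.493083953857422)
block {'location': [279.6, 171.2], 'confidence': 0.61} [ 0.47019131 -0.11831007  0.        ]
pocket {'location': [281.2, 170.6], 'confidence': 0.84} [ 0.47269007 -0.11946845  0.008     ]
```

View pics/wblock.png

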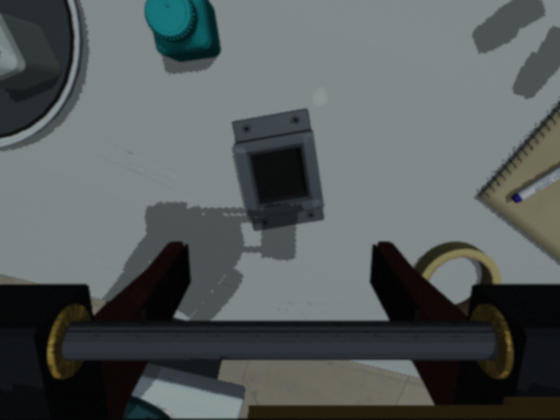

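The block is clear at (278,172): 84.4 x 84.1 mm and 128 mm foot, matching the given sizes, centre (0.470, -0.117), yaw 25.9°. Now to the bottle.

{"api": "apply_moves", "payload": {
  "rows": [
    [0,0,0,16.8,-35.7,0,87],
    [0,0,0,16.8,-35.7,0,87],
    [0,0,0,16.8,-35.7,0,87],
    [0,0,0,16.8,-35.7,0,87],
    [0,0,0,16.8,-35.7,0,87],
    [0,0,0,16.8,-35.7,0,87],
    [0,0,0,16.8,-35.7,0,87],
    [0,0,0,0,0,0,87],
    [0,0,0,0,0,0,87],
    [0,0,0,0,0,0,87]
  ]
}}

```text
clock: 4.7
position: [0.5139, 0.1526, 0.2526]
tool_rot: [0.0, 0.99, 0.14, -0.0]
wrist_force: [-1.4, -0.6, 0.7]
grip_width: 0.087
gripper_force: 0.0
```

Run:
```python
from look import *
im,C,P=look("wbot")
x,y,z=P[...,0],P[...,1],P[...,2]
near=(abs(x-.514)<.06)&(abs(y-.153)<.06)
for lo,hi,n in((.100,.13,"cap"),(.03,.13,"all"),(.03,.078,"side+"),(.07,.082,"shoulder")):
    m=(near&(z>lo)&(z<hi)).astype(np.uint8)
    k,l,st,ce=cv2.connectedComponentsWithStats(m); i=1+st[1:,4].argmax()
    X=P[l==i][:,:2].astype(np.float32)*1000; print(n,len(X),np.median(P[l==i][:,2]),cv2.minAreaRect(X),cv2.minEnclosingCircle(X))
m=near&(z>.1); print("captop",np.percentile(z[m],[50,90,99]))
for n in("cap","bottle_mid","amber_bottle_mid","small_bottle_mid","turntable"):
  for d in nets.tip_of("wrist",n)[:2]:
    u,v=np.round(d["location"]).astype(int); print(n,d, P[min(v,419),min(u,559)])
```

```text
4.7 [0.5139 0.1526 0.2526] yaw 16.07 tilt [-5.e-04 -5.e-04 -1.e+00] j [ 0.16   0.24   1.607 -0.     1.295  1.45 ] F [-1.4 -0.6  0.7]
cap 1740 0.11461208736339701 ((515.7864379882812, 155.596435546875), (39.926727294921875, 39.76169204711914), 62.35470962524414) ((515.5916137695312, 155.65545654296875), 20.16920280456543)
all 3153 0.11210656164302296 ((515.668701171875, 155.82809448242188), (51.59534454345703, 50.9819450378418), 35.05400085449219) ((515.6506958007812, 155.25958251953125), 32.71510314941406)
side+ 298 0.059021285933478024 ((536.6022338867188, 167.95770263671875), (6.318901062011719, 47.289093017578125), 28.66790771484375) ((533.830078125, 166.4420166015625), 23.644643783569336)
shoulder 394 0.07943436995711986 ((515.5557250976562, 155.75299072265625), (51.37755584716797, 50.94615936279297), 35.15632629394531) ((515.4602661132812, 155.27410888671875), 32.68836212158203)
captop [0.34934613 0.35755565 0.36578665]
cap {'location': [459.2, 158.1], 'confidence': 0.82} [0.58442442 0.01035653 0.09331208]
cap {'location': [275.6, 190.1], 'confidence': 0.64} [0.5170486  0.15817637 0.11441683]
bottle_mid {'location': [282.7, 181.0], 'confidence': 0.96} [0.52602997 0.15465114 0.11422093]
bottle_mid {'location': [440.6, 151.8], 'confidence': 0.68} [0.58494193 0.02681476 0.09156928]
amber_bottle_mid {'location': [205.0, 70.8], 'confidence': 0.71} [0.59267677 0.23823161 0.10627355]
small_bottle_mid {'location': [149.7, 194.1], 'confidence': 0.75} [0.47433938 0.26791118 0.08400718]
turntable {'location': [221.9, 143.0], 'confidence': 0.91} [0.52979481 0.22231357 0.02201134]
```

View pics/wbot.png

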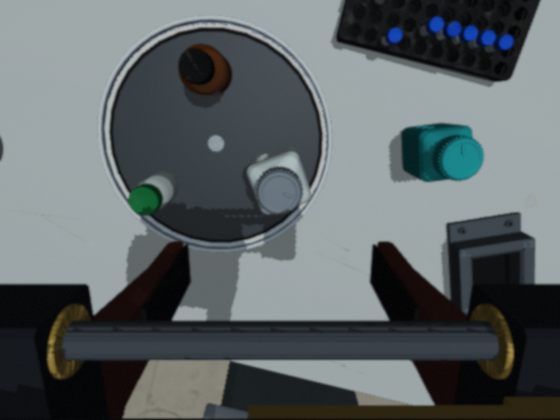

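The wrist image shows the white bottle at (278,185). Its outline fits 51.6 x 51.0 mm and the cap 40 mm, both as given; the amber (205,70) and small (150,195) bottles are well clear. Rotating to the bottle's yaw of 35° and descending.

{"api": "apply_moves", "payload": {
  "rows": [
    [0,0,-6.4,0,0,25,87],
    [0,0,-6.3,0,0,25,87],
    [0,0,-6.3,0,0,25,87],
    [0,0,0,3.3,-1.5,25,87],
    [0,0,0,0,0,25,87],
    [0,0,0,0,0,25,87],
    [0,0,0,0,0,25,87],
    [0,0,0,0,0,20,87],
    [0,0,0,0,0,8.6,87],
    [0,0,0,0,0,0,87]
  ]
}}

```text
clock: 6.0
position: [0.5153, 0.1562, 0.0482]
tool_rot: [-0.0, 0.954, 0.301, -0.001]
wrist_force: [0.0, 0.3, -0.1]
grip_width: 0.0871
gripper_force: 0.0
```

{"api": "apply_moves", "payload": {
  "rows": [
    [0,0,0,0,0,0,60],
    [0,0,0,0,0,0,50],
    [0,0,0,0,0,0,45],
    [0,0,0,0,0,0,40],
    [0,0,0,0,0,0,40],
    [0,0,0,0,0,0,40],
    [0,0,0,0,0,0,40],
    [0,0,0,0,0,0,40],
    [0,0,0,0,0,0,40],
    [0,0,0,0,0,0,40]
  ],
  "grip_force": 25
}}

```text
clock: 7.0
position: [0.5164, 0.1565, 0.0496]
tool_rot: [0.0, 0.953, 0.302, 0.0]
wrist_force: [0.1, -1.3, 6.3]
grip_width: 0.0512
gripper_force: 25.0
```

{"api": "apply_moves", "payload": {
  "rows": [
    [0,0,0,0,0,-10,40],
    [0,0,0,0,0,-20,40],
    [0,0,0,0,0,-25,40],
    [0,0,0,0,0,-25,40],
    [0,0,0,0,0,-25,40],
    [0,0,0,-10,10,-5,40],
    [0,0,0,-20,20,0,40],
    [0,0,0,-25,25,0,40],
    [0,0,0,-25,25,0,40],
    [0,0,0,-25,25,0,40]
  ]
}}

```text
clock: 8.0
position: [0.4888, 0.0085, 0.1582]
tool_rot: [-0.0, 0.953, 0.302, -0.001]
wrist_force: [0.5, -0.4, -1.0]
grip_width: 0.0509
gripper_force: 25.0
```

{"api": "apply_moves", "payload": {
  "rows": [
    [0,0,0,-25,25,0,40],
    [0,0,0,-25,25,0,40],
    [0,0,0,-20,20,0,40],
    [0,0,0,-13,14,0,40],
    [0,0,0,-7.4,8.4,0,40],
    [0,0,4.6,0,0,0,40],
    [0,0,4.7,0,0,0,40],
    [0,0,0,0,0,0,40],
    [0,0,0,0,0,0,40],
    [0,0,0,0,0,0,40]
  ]
}}

```text
clock: 9.0
position: [0.4694, -0.117, 0.1588]
tool_rot: [-0.0, 0.975, 0.224, -0.0]
wrist_force: [-0.6, -0.9, -0.4]
grip_width: 0.0511
gripper_force: 25.0
```

Run:
```python
from look import *
im,C,P=look("whold"); T,s=tool(); print(s["grip_width"],s["gripper_force"])
L=(P-T[:3,3])@T[:3,:3]*1000
x,y,z=L[...,0],L[...,1],L[...,2]
m=(abs(x)<40)&(abs(y)<24)&(z<-5)&(z>-90)&(im["range_z"]>0)
print(m.sum())
for lo,hi,n in((-75,-40,"cap"),(-40,-10,"body")):
    k=m&(z>lo)&(z<hi); 
    if k.sum(): X=L[k]; print(n,k.sum(),X.min(0).round(1),X.max(0).round(1),np.median(X,0).round(1),cv2.minEnclosingCircle(X[:,:2].astype(np.float32)))
x,y,z=P[...,0],P[...,1],P[...,2]
near=(abs(x-.47)<.09)&(abs(y+.119)<.09)&(z<.04)
m=(near&(z>.028)).astype(np.uint8); X=P[m>0][:,:2].astype(np.float32)*1000; print(len(X),cv2.minAreaRect(X))
```

```text
9.0 [ 0.4694 -0.117   0.1588] yaw 25.9 tilt [-5.e-04  3.e-04 -1.e+00] j [-0.387  0.267  1.833  0.     1.042  0.731] F [-0.6 -0.9 -0.4]
0.05061720777461397 24.95166356675327
15998
cap 8666 [-20.1 -20.8 -67.3] [ 19.2  24.  -40. ] [  9.7  -1.  -64.5] ((0.7844682931900024, 2.0749523639678955), 24.085922241210938)
body 6990 [-11.5 -24.  -40. ] [ 24.6  24.  -10. ] [ 19.3   1.2 -33.2] ((5.47202205657959, -0.10059356689453125), 29.060123443603516)
3652 ((479.0301513671875, -113.28211975097656), (65.21736145019531, 84.29914855957031), 25.500919342041016)
```

View pics/whold.png

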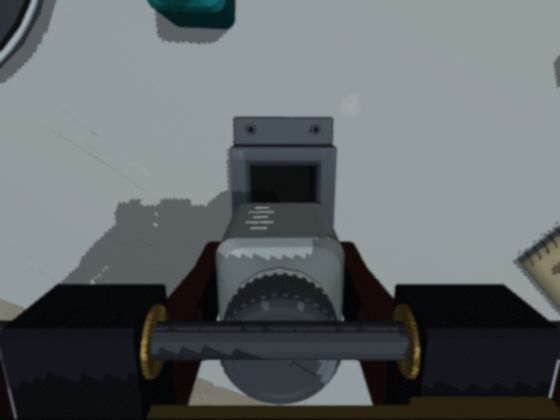

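{"api": "apply_moves", "payload": {
  "rows": [
    [0,0,0,1.3,1,10,40],
    [0,0,0,0,0,20,40],
    [0,0,0,0,0,20,40],
    [0,0,0,0,0,20,40],
    [0,0,0,0,0,15,40],
    [0,0,0,0,0,8,40],
    [0,0,0,0,0,4,40],
    [0,0,0,0,0,4,40],
    [0,0,0,0,0,4,40],
    [0,0,0,0,0,3,40]
  ]
}}

```text
clock: 10.05
position: [0.4716, -0.1177, 0.0512]
tool_rot: [0.0, 0.975, 0.223, 0.0]
wrist_force: [-0.1, 0.6, -1.6]
grip_width: 0.0508
gripper_force: 25.0
```

```bash
python3 -c "
from h import *
T,s=tool(); print(T[:3,3].round(4),s['wrist_force'],s['moment'],T[:3,2].round(4))"
```

```text
[ 0.4716 -0.1177  0.0512] [-0.09153828  0.58083048 -1.59592232] [-0.01874804 -0.00988438  0.03291889] [ 8.e-04 -2.e-04 -1.e+00]
```

{"api": "apply_moves", "payload": {
  "rows": [
    [0,0,0,0,0,3,40],
    [0,0,0,0,0,3,40],
    [0,0,0,0,0,3,40],
    [0,0,0,0,0,2,40],
    [0,0,0,0,0,1.2,40],
    [0,0,0,0,0,0,40],
    [0,0,0,0,0,0,40],
    [0,0,0,0,0,0,40],
    [0,0,0,0,0,0,40],
    [0,0,0,0,0,0,40]
  ]
}}

```text
clock: 11.05
position: [0.4713, -0.1176, 0.0389]
tool_rot: [-0.0, 0.975, 0.223, 0.0]
wrist_force: [-0.5, 0.1, -1.3]
grip_width: 0.0511
gripper_force: 25.0
```

{"api": "apply_moves", "payload": {
  "rows": [
    [0,0,0,0,0,0,60],
    [0,0,0,0,0,0,87],
    [0,0,0,0,0,0,87],
    [0,0,0,0,0,0,87],
    [0,0,0,0,0,-10,87],
    [0,0,0,0,0,-20,87],
    [0,0,-8.5,0,0,-22,87],
    [0,0,-8.5,0,0,-22,87],
    [0,0,-8.5,0,0,-22,87],
    [0,0,-8.5,0,0,-22,87]
  ]
}}

```text
clock: 12.05
position: [0.4711, -0.1175, 0.1585]
tool_rot: [0.0, 0.865, 0.501, 0.0]
wrist_force: [-0.1, -0.1, 0.8]
grip_width: 0.0869
gripper_force: 0.0
```

{"api": "apply_moves", "payload": {
  "rows": [
    [0,0,-8.5,0,0,0,87],
    [0,0,-8.5,0,0,0,87],
    [0,0,-8.5,0,0,0,87],
    [0,0,-8.5,0,0,0,87],
    [0,0,-8.5,0,0,0,87],
    [0,0,-8.5,0,0,0,87],
    [0,0,-8.5,0,0,0,87],
    [0,0,-8.5,0,0,0,87],
    [0,0,-8.5,0,0,0,87],
    [0,0,-8.5,0,0,0,87]
  ]
}}

```text
clock: 13.05
position: [0.4712, -0.1176, 0.1576]
tool_rot: [0.0, 0.3, 0.954, 0.0]
wrist_force: [0.5, -0.3, 0.6]
grip_width: 0.0868
gripper_force: 0.0
```

{"api": "apply_moves", "payload": {
  "rows": [
    [0,0,-8.5,0,0,0,87],
    [0,0,-8.5,0,0,0,87],
    [0,0,-8.5,0,0,0,87],
    [0,0,-8.5,0,0,0,87],
    [0,0,-8.5,0,0,0,87],
    [0,0,-8.5,0,0,0,87],
    [0,0,-8.5,0,0,0,87],
    [0,0,-8.5,0,0,0,87],
    [0,0,-8.5,0,0,0,87],
    [0,0,0,0,0,0,87]
  ]
}}

```text
clock: 14.05
position: [0.4713, -0.1176, 0.1575]
tool_rot: [0.0, -0.353, 0.936, -0.0]
wrist_force: [-0.1, 0.1, -0.3]
grip_width: 0.0868
gripper_force: 0.0
```

Run:
```python
from look import *
im,C,P=look("wcap"); T,s=tool()
x,y,z=P[...,0],P[...,1],P[...,2]
near=(abs(x-.47)<.05)&(abs(y+.117)<.05)
for lo,hi,n in((.096,.115,"cap"),(.05,.073,"shoulder"),(.045,.115,"all")):
    m=(near&(z>lo)&(z<hi)).astype(np.uint8)
    k,l,st,ce=cv2.connectedComponentsWithStats(m); i=1+st[1:,4].argmax()
    X=P[l==i][:,:2].astype(np.float32)*1000; print(n,len(X),np.median(P[l==i][:,2]),cv2.minAreaRect(X),cv2.minEnclosingCircle(X))
m=near&(z>.096)&(z<.115); print(np.percentile(z[m],[20,50,80,98]))
for n in("cap","bottle_mid"):
  for d in nets.tip_of("wrist",n)[:2]: print(n,d,ray(im,C,d["location"],.094 if n=="cap" else .055))
```

```text
14.05 [ 0.4713 -0.1176  0.1575] yaw -138.63 tilt [ 5.e-04 -1.e-04 -1.e+00] j [-0.387  0.271  1.831  0.     1.039 -2.68 ] F [-0.1  0.1 -0.3]
cap 3035 0.10358058457411506 ((468.8345947265625, -117.84095001220703), (39.57538986206055, 39.6989631652832), 52.610374450683594) ((469.1528015136719, -117.81410217285156), 20.23790168762207)
shoulder 1232 0.0693764026628228 ((468.92315673828125, -117.87620544433594), (50.84897994995117, 50.9842643737793), 26.416555404663086) ((468.74090576171875, -118.12870788574219), 32.37331771850586)
all 5362 0.1021938363330362 ((468.92315673828125, -117.87620544433594), (50.84897994995117, 50.9842643737793), 26.416555404663086) ((469.1904602050781, -117.78764343261719), 32.70328903198242)
[0.10282134 0.10358058 0.10424771 0.10512712]
cap {'location': [301.6, 418.7], 'confidence': 0.77} [ 5.78321883e-01 -2.82663707e-04  9.40000000e-02]
cap {'location': [279.4, 217.9], 'confidence': 0.76} [ 0.46930557 -0.11855091  0.094     ]
bottle_mid {'location': [284.2, 200.8], 'confidence': 0.85} [ 0.46602762 -0.1167638   0.055     ]
bottle_mid {'location': [297.8, 381.6], 'confidence': 0.79} [ 0.57912816 -0.00101237  0.055     ]
```

View pics/wcap.png

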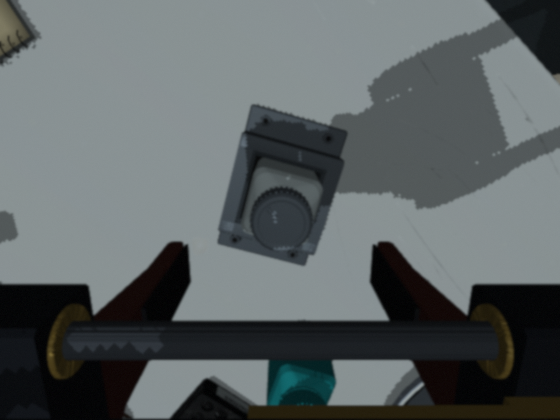

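The bottle is seated in the pocket at image (280,205): yaw is 26.4° against the block's 25.9°, and the cap top at 103.6 mm is 11 mm below its turntable height, as it should be. Going down on the cap.

{"api": "apply_moves", "payload": {
  "rows": [
    [0,0,0,1.1,0.7,10,80],
    [0,0,0,0,0,20,70],
    [0,0,0,0,0,20,60],
    [0,0,0,0,0,15,60],
    [0,0,0,0,0,8.3,60],
    [0,0,0,0,0,0,50],
    [0,0,0,0,0,0,44],
    [0,0,0,0,0,0,30],
    [0,0,0,0,0,0,30],
    [0,0,0,0,0,0,30]
  ],
  "grip_force": 20
}}

```text
clock: 15.2
position: [0.4704, -0.1179, 0.0841]
tool_rot: [0.0, -0.353, 0.936, -0.0]
wrist_force: [0.5, 1.0, 2.3]
grip_width: 0.0395
gripper_force: 20.0
```

```bash
cat > st.py <<'E'
from h import *
T,s=tool(); print(s['clock'],T[:3,3].round(4),'yaw',np.degrees(np.arctan2(T[1,0],T[0,0])).round(2),'F',np.round(s['wrist_force'],1),'M',np.round(s['moment'],3),'w',round(s['grip_width'],4),s['gripper_force'],'j6',round(s['joint_positions'][5],3))
E
python3 st.py
```

```text
15.2 [ 0.4704 -0.1179  0.0841] yaw -138.72 F [0.5 1.  2.3] M [ 0.135 -0.122 -0.014] w 0.0395 19.99996393918991 j6 -2.68
```

{"api": "apply_moves", "payload": {
  "rows": [
    [0,0,8,0,0,0.09,30],
    [0,0,8,0,0,0.09,30],
    [0,0,8,0,0,0.09,30],
    [0,0,8,0,0,0.09,30],
    [0,0,8,0,0,0.09,30],
    [0,0,8,0,0,0.09,30],
    [0,0,8,0,0,0.09,30],
    [0,0,8,0,0,0.09,30],
    [0,0,8,0,0,0.09,30],
    [0,0,8,0,0,0.09,30]
  ]
}}

```text
clock: 16.2
position: [0.4708, -0.1187, 0.0833]
tool_rot: [0.001, 0.334, 0.943, -0.001]
wrist_force: [0.4, -2.8, 1.3]
grip_width: 0.0395
gripper_force: 20.0
```

```bash
python3 st.py
```

```text
16.2 [ 0.4708 -0.1187  0.0833] yaw 140.99 F [ 0.4 -2.8  1.3] M [-0.538 -0.039  0.017] w 0.0395 19.994806051254272 j6 -1.278
```

{"api": "apply_moves", "payload": {
  "rows": [
    [0,0,8,0,0,0.09,30],
    [0,0,8,0,0,0.09,30],
    [0,0,8,0,0,0.09,30],
    [0,0,8,0,0,0.09,30],
    [0,0,8,0,0,0.09,30],
    [0,0,8,0,0,0.09,30],
    [0,0,8,0,0,0.09,30],
    [0,0,8,0,0,0.09,30],
    [0,0,8,0,0,0.09,30],
    [0,0,8,0,0,0.09,30]
  ]
}}

```text
clock: 17.2
position: [0.47, -0.1185, 0.0825]
tool_rot: [0.001, 0.862, 0.508, -0.0]
wrist_force: [-2.3, -3.2, 5.1]
grip_width: 0.039
gripper_force: 20.0
```

```bash
python3 st.py
```

```text
17.2 [ 0.47   -0.1185  0.0825] yaw 61.0 F [-2.3 -3.2  5.1] M [-0.47   0.421  0.064] w 0.039 19.995088577270508 j6 0.118
```

{"api": "apply_moves", "payload": {
  "rows": [
    [0,0,4,0,0,0.045,30],
    [0,0,4,0,0,0.045,30],
    [0,0,4,0,0,0.045,30],
    [0,0,4,0,0,0.045,30],
    [0,0,4,0,0,0.045,30],
    [0,0,4,0,0,0.045,30],
    [0,0,4,0,0,0.045,30],
    [0,0,4,0,0,0.045,30],
    [0,0,4,0,0,0.045,30],
    [0,0,0,0,0,0,30]
  ]
}}

```text
clock: 18.2
position: [0.4699, -0.1183, 0.082]
tool_rot: [0.0, 0.976, 0.219, 0.0]
wrist_force: [-1.7, -1.4, 5.5]
grip_width: 0.0397
gripper_force: 20.0
```

```bash
python3 st.py
```

```text
18.2 [ 0.4699 -0.1183  0.082 ] yaw 25.26 F [-1.7 -1.4  5.5] M [-0.346  0.429  0.038] w 0.0397 20.00123530626297 j6 0.742
```

{"api": "apply_moves", "payload": {
  "rows": [
    [0,0,2.5,0,0,0.03,30],
    [0,0,2.5,0,0,0.03,30],
    [0,0,2.5,0,0,0.03,30],
    [0,0,2.5,0,0,0.03,30],
    [0,0,2.5,0,0,0.03,30],
    [0,0,2.5,0,0,0.03,30],
    [0,0,2.5,0,0,0.03,30],
    [0,0,2.5,0,0,0.03,30],
    [0,0,0,0,0,0,30],
    [0,0,0,0,0,0,30]
  ]
}}

```text
clock: 19.2
position: [0.4698, -0.1181, 0.0817]
tool_rot: [0.0, 0.999, 0.047, 0.0]
wrist_force: [-2.4, -1.3, 5.5]
grip_width: 0.0393
gripper_force: 20.0
```

```bash
python3 st.py
```

```text
19.2 [ 0.4698 -0.1181  0.0817] yaw 5.38 F [-2.4 -1.3  5.5] M [-0.192  0.508 -0.003] w 0.0393 20.00069886445999 j6 1.089
```

{"api": "apply_moves", "payload": {
  "rows": [
    [0,0,3,0,0,0.03,30],
    [0,0,3,0,0,0.03,30],
    [0,0,3,0,0,0.03,30],
    [0,0,3,0,0,0.03,30],
    [0,0,3,0,0,0.03,30],
    [0,0,3,0,0,0.03,30],
    [0,0,3,0,0,0.03,30],
    [0,0,3,0,0,0.03,30],
    [0,0,3,0,0,0.03,30],
    [0,0,0,0,0,0,30]
  ]
}}

```text
clock: 20.2
position: [0.4697, -0.1183, 0.0814]
tool_rot: [0.001, 0.982, -0.188, -0.0]
wrist_force: [-3.8, -1.9, 5.9]
grip_width: 0.0394
gripper_force: 20.0
```

```bash
python3 st.py
```

```text
20.2 [ 0.4697 -0.1183  0.0814] yaw -21.62 F [-3.8 -1.9  5.9] M [-0.319  0.522  0.418] w 0.0394 20.000934898853302 j6 1.561
```

{"api": "apply_moves", "payload": {
  "rows": [
    [0,0,3,0,0,0.03,30],
    [0,0,3,0,0,0.03,30],
    [0,0,3,0,0,0.03,30],
    [0,0,3,0,0,0.03,30],
    [0,0,3,0,0,0.03,30],
    [0,0,3,0,0,0.03,30],
    [0,0,3,0,0,0.03,30],
    [0,0,3,0,0,0.03,30],
    [0,0,3,0,0,0.03,30],
    [0,0,0,0,0,0,30]
  ]
}}

```text
clock: 21.2
position: [0.4693, -0.1171, 0.0808]
tool_rot: [-0.0, 0.911, -0.412, -0.001]
wrist_force: [-1.7, 3.2, 5.2]
grip_width: 0.0393
gripper_force: 20.0
```

```bash
python3 st.py
```

```text
21.2 [ 0.4693 -0.1171  0.0808] yaw -48.62 F [-1.7  3.2  5.2] M [0.638 0.381 0.537] w 0.0393 20.00108152627945 j6 2.031
```

Moment about z jumped to 0.42 and then 0.54 N m while the cap slipped in the grip, so it has bottomed out. Before backing off I measure the bottle's twist in the pocket.

```bash
cat > tw.py <<'E'
from look import *
import sys
tag=sys.argv[1]; im,C,P=look(tag); px=im["pixels"].astype(int)
x,y,z=P[...,0],P[...,1],P[...,2]
near=np.hypot(x-.470,y+.1178)<.038
for lo,hi in((.034,.064),(.034,.070),(.058,.075)):
    m=near&(z>lo)&(z<hi)&(px.min(-1)>70); X=P[m][:,:2].astype(np.float32)*1000
    if len(X)>20:
        print(lo,hi,len(X),cv2.minAreaRect(X)); l=cv2.fitLine(X,cv2.DIST_HUBER,0,.01,.01).ravel(); print("line",np.degrees(np.arctan2(l[1],l[0]))%90)
m=near&(z>.0)&(z<.04)
m=(np.hypot(x-.470,y+.1178)<.065)&(z>.027)&(z<.036)&(px.max(-1)<110); X=P[m][:,:2].astype(np.float32)*1000; print("block",len(X),cv2.minAreaRect(X))
E
python3 tw.py wstop
```

```text
21.2 [ 0.4693 -0.1171  0.0808] yaw -48.62 tilt [-1.e-03  8.e-04 -1.e+00] j [-3.880e-01  3.830e-01  1.911e+00  1.000e-03  8.490e-01  2.031e+00] F [-1.7  3.2  5.2]
0.034 0.064 35 ((486.9645080566406, -132.34536743164062), (57.917945861816406, 28.365816116333008), 54.613765716552734)
line 68.606865
0.034 0.07 821 ((483.2821960449219, -132.78427124023438), (58.268436431884766, 32.924720764160156), 45.126434326171875)
line 23.46667
0.058 0.075 2244 ((481.1217041015625, -132.64524841308594), (56.283531188964844, 26.891477584838867), 42.11539077758789)
line 27.470438
block 6844 ((470.6078796386719, -117.8930435180664), (84.37619018554688, 84.13753509521484), 25.88754653930664)
```

View pics/wstop.png

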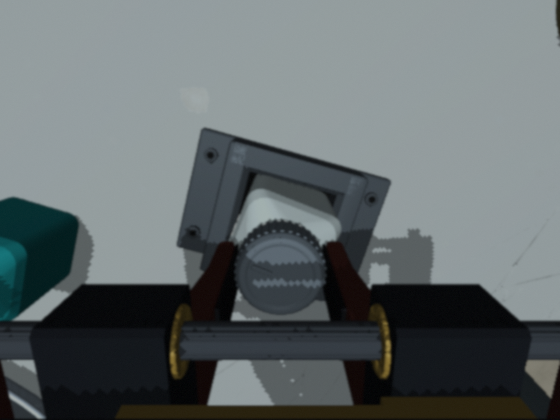

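{"api": "apply_moves", "payload": {
  "rows": [
    [0,0,-6,0,0,-0.07,30],
    [0,0,-6,0,0,-0.07,30],
    [0,0,-6,0,0,-0.07,30],
    [0,0,-6,0,0,-0.07,30],
    [0,0,-6,0,0,-0.07,30],
    [0,0,-6,0,0,-0.07,30],
    [0,0,-6,0,0,-0.07,30],
    [0,0,-6,0,0,-0.07,30],
    [0,0,-6,0,0,-0.07,30],
    [0,0,0,0,0,0,30]
  ]
}}

```text
clock: 22.25
position: [0.4704, -0.1188, 0.0816]
tool_rot: [0.001, 0.999, 0.048, 0.0]
wrist_force: [-2.5, -2.5, 3.7]
grip_width: 0.0391
gripper_force: 20.0
```

{"api": "apply_moves", "payload": {
  "rows": [
    [0,0,-6,0,0,-0.07,30],
    [0,0,-6,0,0,-0.07,30],
    [0,0,-6,0,0,-0.07,30],
    [0,0,-6,0,0,-0.07,30],
    [0,0,-6,0,0,-0.07,30],
    [0,0,-6,0,0,-0.07,30],
    [0,0,-6,0,0,-0.07,30],
    [0,0,-4,0,0,-0.05,30],
    [0,0,0,0,0,0,30],
    [0,0,0,0,0,0,30]
  ]
}}

```text
clock: 23.25
position: [0.4709, -0.119, 0.0823]
tool_rot: [0.001, 0.902, 0.432, 0.0]
wrist_force: [-1.8, -4.7, 5.4]
grip_width: 0.0393
gripper_force: 20.0
```

```bash
python3 st.py; python3 tw.py wend
```

```text
23.25 [ 0.4709 -0.119   0.0823] yaw 51.17 F [-1.8 -4.7  5.4] M [-0.988  0.339  0.018] w 0.0393 20.000795423984528 j6 0.29
23.25 [ 0.4709 -0.119   0.0823] yaw 51.17 tilt [ 0.0018 -0.0019 -1.    ] j [-3.890e-01  3.810e-01  1.908e+00 -1.000e-03  8.500e-01  2.900e-01] F [-1.8 -4.7  5.4]
0.034 0.064 163 ((490.19183349609375, -95.07943725585938), (1.4870154857635498, 19.986772537231445), 26.76763916015625)
line 24.395958
0.034 0.07 755 ((486.8678894042969, -104.4778823852539), (25.282196044921875, 55.37263488769531), 49.07289123535156)
line 25.990074
0.058 0.075 1990 ((486.1675720214844, -104.2901611328125), (27.040449142456055, 55.77217102050781), 51.61198806762695)
line 32.73992
block 6649 ((470.2681884765625, -117.62196350097656), (84.2486572265625, 84.1236572265625), 25.76178550720215)
```

View pics/wend.png

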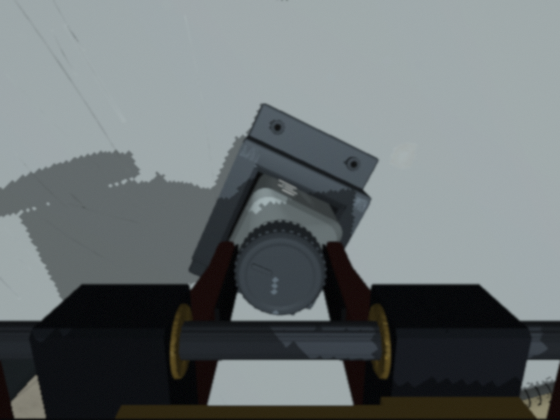

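Run:
```python
import numpy as np,cv2
for t in("wcap","wstop","wend"):
    d=np.load(t+".npz");P=d["P"]; px=d["px"]
    m=(np.hypot(P[...,0]-.470,P[...,1]+.118)<.012)&(P[...,2]>.095)&(P[...,2]<.11)
    print(t,m.sum(),np.percentile(P[...,2][m],[25,50,75]).round(5))
    m=(np.hypot(P[...,0]-.470,P[...,1]+.118)<.04)&(P[...,2]>.06)&(P[...,2]<.068); print(m.sum(),P[...,2][m].mean())
```

```text
wcap 1112 [0.10313 0.10357 0.10404]
334 0.06591091636233476
wstop 2275 [0.10066 0.10103 0.10144]
566 0.06548794971857273
wend 2304 [0.10235 0.10278 0.10321]
526 0.06540958280153931
```

```bash
python3 -c "
from h import *
im,C=cam('scene')
for n in('amber_bottle_mid','small_bottle_mid'): print(n,nets.tip_of('scene',n)[:1])
print(bot.finish_job())"
```

```text
amber_bottle_mid [{'location': [238.2, 261.4], 'confidence': 0.92}]
small_bottle_mid [{'location': [257.3, 305.0], 'confidence': 0.87}]
the job is handed in; nothing more can be done
None
```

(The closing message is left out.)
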